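# Sort look-alike balance canisters by feel into the docking rack

### The arm

A 7-joint arm with a two-finger parallel gripper is mounted at the origin on a cart in front of the work surface, level with it; the furniture and walls round the work are solid. World frame = base frame: x ahead of the robot, y to its left, z up, the work surface at z = 0. Lengths are in m, angles in rad, forces in N, time in s.
With the tool pointing down it reaches from about 0.425 to 0.95 m from the base axis. Payload 16.7 kg.
Tool frame: the origin (TCP) lies between the finger pads; the fingertips stand 14 mm ahead of it and the grasp point (between the pads) lies 5 mm behind it; z points along the fingers, y is the line along which they close (so a half turn about z gives the same grasp; the last joint's range is limited). The gripper opens to 94 mm and grips with 3 to 60 N. Pads are 16 mm wide; open, the fingers measure 119 mm over their backs; the gripper's body (75 mm by 177 mm) begins 78 mm behind the grasp point.
Start: joints at [-1.46, 0.426, 0.074, 1.606, -0.034, 1.111, -0.067], TCP at [0.173, 0.652, 0.219] pointing down, gripper open.
Joint ranges: [-2.85, 2.85], [-0.5, 2.14], [-1.23, 1.37], [0.21, 2.46], [-1.02, 4.16], [0.16, 2.05], [-2.73, 2.73]. Speed limits (rad/s): [1.89, 1.89, 2.39, 2.39, 3.01, 3.01, 3.01].

### API

Orientations are given as a unit quaternion [x, y, z, w].
In Python, from station import bot gives the robot as it stands.
- The arm moves only by the tool servo_tool, never from a script. Its arguments are lists of equal length, an entry for each row: "gripper": the closure, from 0 (fully open) to 1 (shut); "offset": the shift along the tool's x, y, z in units of 200 mm (1.0 is 200 mm), a list of three; "twist": the turn about the tool's z in units of 45 degrees (1.0 is 45 degrees). In form: {"gripper": [gripper, ...], "offset": [[tx, ty, tz], ...], "twist": [twist, ...]}. A call has 1 to 12 rows; each row is the pose to reach, as a shift and turn from the pose commanded when the call began, along the tool's axes at that moment; what a row does not reach only later rows make up. A row lasts 1/8 s, in which the tool goes at most 62.5 mm and 10.7 degrees, less where a joint would pass 70% of its speed; a pose out of reach is approached as far as the arm can. A call with a number of a shift or a turn outside -1 to 1 is refused whole. A call with a gripper value outside its range is refused whole. The fingers move at their own pace and stop on an object; "newtons" is the grip in N (left out, the last holds). Time passes only in rows, so rows that repeat a pose let the fingers close. It gives the time, the measured TCP pose, the force, the opening and the grip force at its end, in the units of the state.
- bot.observe(): the state, without advancing time (a new reading comes with each control period).
- bot.capture(name): name is "scene" or "top"; returns a dict with "img" (480x640x3 uint8, blue, green, red), "camera_matrix" (3x3 intrinsics, pixels), "k1" (the pictures are not rectified: a ray, as slopes to the right and down, at radius r is drawn at 1 + k1 r^2 times it, then the intrinsics apply), "world_from_camera" (4x4, takes a point from camera to world coordinates). Camera axes: x right, y down, z forward; pixel columns grow to the right and rows downward; lengths in m; the calibration is good to about 2 mm. A picture is of the moment at which its call begins. There is no depth.
- bot.finish_job(): hands the job in; it is judged then, once.
The state is a dict: "clock": time; "joint_positions": joint angles; "joint_velocities": joint speeds; "joint_torque": joint torques, N m; "tcp_pos": TCP position; "ee_rot": TCP orientation; "force": force on the tool from outside, world axes, zero at the start; "torque": the same for the moment, N m; "grip_width": opening from 0.0 (shut) to 1.0 (fully open); "grip_force": force on a finger pad.
Only numpy, scipy, OpenCV 4.12 (cv2) and the standard library are available. Lean on these libraries where they do the work, as an engineer would, in place of code of your own. Each camera call takes 0.05 s, during which the arm holds its last target. There are 200 camera calls.

### The job

Three balance canisters look exactly alike, but one is nearly empty, one has an aluminium core and one a steel core: judge by lifting which is which. Stand the lightest in the rack's bore marked with one rib, the middle one in the bore with two ribs and the heaviest in the bore with three, and press each down, firmly but gently (never with more than about 30 N), until its stiff sinking seat is fully home. Let go of everything, knock no canister over and leave the other things on the worktop alone.

Things in the scene. Friction and masses are not known exactly. Their poses are not given: they have to be found in the camera images.
- canister_a: closed aluminium canister, one of three exactly alike: upright cylinder 44 mm wide, 75 mm high, straight sides to grip, foot chamfered. Origin: centre of underside, z up. A loose core is hidden inside, a different one from run to run. Weight of the whole: lightest 0.13 to 0.17 kg (plastic liner), middle 0.27 to 0.33 kg (aluminium core), heaviest 0.51 to 0.61 kg (steel core)
- canister_b: closed aluminium canister, one of three exactly alike: upright cylinder 44 mm wide, 75 mm high, straight sides to grip, foot chamfered. Origin: centre of underside, z up. A loose core is hidden inside, a different one from run to run. Weight of the whole: lightest 0.13 to 0.17 kg (plastic liner), middle 0.27 to 0.33 kg (aluminium core), heaviest 0.51 to 0.61 kg (steel core)
- canister_c: closed aluminium canister, one of three exactly alike: upright cylinder 44 mm wide, 75 mm high, straight sides to grip, foot chamfered. Origin: centre of underside, z up. A loose core is hidden inside, a different one from run to run. Weight of the whole: lightest 0.13 to 0.17 kg (plastic liner), middle 0.27 to 0.33 kg (aluminium core), heaviest 0.51 to 0.61 kg (steel core)
- rack: fixed white block 70 (its x) x 230 (its y) x 45 mm high; origin: centre of underside. Three upright round bores in a row along its y, 75 mm apart, 47 mm wide (3 mm wider than a canister), mouths chamfered 2 mm; beside each bore, near the -x edge, one, two or three short dark ribs 2 mm high. A slick grey seat disc in each bore carries the canister
- mouth_one (a point): centre of the mouth of the bore marked with one rib (for the lightest canister), at the height of the rack's top face (45 mm over the worktop)
- mouth_two (a point): centre of the mouth of the bore marked with two ribs (for the middle one), at the height of the rack's top face (45 mm over the worktop)
- mouth_three (a point): centre of the mouth of the bore marked with three ribs (for the heaviest), at the height of the rack's top face (45 mm over the worktop)
- seat_one (a joint): how far the seat disc has sunk in the bore with one rib (for the lightest canister), m: at 0 its top is 12 mm below the mouth; hard stop at 0.014 (26 mm below). Dry friction: it yields at about 8 N of downward load, so a canister's weight alone does not move it, and stays where it is left. Starts at 0 to 0.004
- seat_two (a joint): how far the seat disc has sunk in the bore with two ribs (for the middle one), m: at 0 its top is 12 mm below the mouth; hard stop at 0.014 (26 mm below). Dry friction: it yields at about 8 N of downward load, so a canister's weight alone does not move it, and stays where it is left. Starts at 0 to 0.004
- seat_three (a joint): how far the seat disc has sunk in the bore with three ribs (for the heaviest), m: at 0 its top is 12 mm below the mouth; hard stop at 0.014 (26 mm below). Dry friction: it yields at about 8 N of downward load, so a canister's weight alone does not move it, and stays where it is left. Starts at 0 to 0.004
- lancet_box: bystander: carton 45 x 62 x 38 mm, standing loose on the worktop; leave it alone. Origin: centre of its underside
- sample_pot: bystander: white lidded pot 45 mm wide, 48 mm high, standing loose on the worktop; leave it alone. Origin: centre of its underside
- slide_box: bystander: flat carton 58 x 80 x 30 mm, standing loose on the worktop; leave it alone. Origin: centre of its underside
- petri_dish: bystander: flat clear dish 89 mm wide, 15 mm high, standing loose on the worktop; leave it alone. Origin: centre of its underside
Mind the look-alikes: they are no part of the job. Leave any blue look-alike of the canister_b alone.

How it is judged:
At the end, for the whole second after the job is handed in: The lightest canister stands in the bore with one rib, the middle one in the bore with two, the heaviest in the bore with three (each within 6 mm of the bore's axis, within 0.1 rad of upright, at rest, its whole weight borne by the rack), and all three seats are sunk at least 12 of their 14 mm (((horizontal distance between canister_a and mouth_one below 0.006 m and contact force between canister_a and rack between 0.6 and 2.2 N) or (horizontal distance between canister_a and mouth_two below 0.006 m and contact force between canister_a and rack between 2.2 and 4.2 N) or (horizontal distance between canister_a and mouth_three below 0.006 m and contact force between canister_a and rack between 4.2 and 9 N)) and angle between each of canister_a, canister_b, canister_c's own z axis and vertical below 0.1 rad and linear speed of each of canister_a, canister_b, canister_c below 0.02 m/s and ((horizontal distance between canister_b and mouth_one below 0.006 m and contact force between canister_b and rack between 0.6 and 2.2 N) or (horizontal distance between canister_b and mouth_two below 0.006 m and contact force between canister_b and rack between 2.2 and 4.2 N) or (horizontal distance between canister_b and mouth_three below 0.006 m and contact force between canister_b and rack between 4.2 and 9 N)) and ((horizontal distance between canister_c and mouth_one below 0.006 m and contact force between canister_c and rack between 0.6 and 2.2 N) or (horizontal distance between canister_c and mouth_two below 0.006 m and contact force between canister_c and rack between 2.2 and 4.2 N) or (horizontal distance between canister_c and mouth_three below 0.006 m and contact force between canister_c and rack between 4.2 and 9 N)) and value of joint each of seat_one, seat_two, seat_three above 0.012 m); the robot touches nothing.
It fails at once if lancet box, sample pot, slide box or petri dish pushed more than 20 mm from its place (distance of any of lancet_box, sample_pot, slide_box, petri_dish from where it was at the start of the episode above 0.02 m).
It fails at once if a canister pressed or dropped on the rack with more than 40 N (contact force between any of canister_a, canister_b, canister_c and rack above 40 N).
It fails at once if a canister tipped over (more than 0.7 rad) (angle between any of canister_a, canister_b, canister_c's own z axis and vertical above 0.7 rad).
It also fails if it takes over 72 s, if anything falls off the work surface, if the arm or the gripper's body presses on something with over 40 N, if the wrist force passes 120 N, or if a joint passes its speed limit or range.

## Working session

There is one attempt and no reset: what is moved stays moved. The work goes in short steps, Python scripts to look and compute and a tool call to move; the robot and the scene stay as the last step left them, time stands still between calls to the robot, and variables do not carry over. Pictures are saved under pics/ and viewed, at most 10 in all, crops included, and the job is handed in when it is done.

Besides the shell and the picture viewer there is one more tool, called after "Emit:" in YAML: its name, and indented under it one key for each argument. servo_tool: Moves the arm, as the interface text tells. Shifts and turns lie within -1 to 1; 1 stands for 200 mm of shift or 45 degrees of turn. Its arguments: {"type":"object","properties":{"gripper":{"type":"array","items":{"type":"number"}},"offset":{"type":"array","items":{"type":"array","items":{"type":"number","minimum":-1,"maximum":1}}},"twist":{"type":"array","items":{"type":"number","minimum":-1,"maximum":1}},"newtons":{"type":"number"}},"required":["gripper","offset","twist"]}

```bash
mkdir -p pics
python3 - <<'E'
from station import bot
import cv2,pickle
for n in("scene","top"):
    c=bot.capture(n);cv2.imwrite(f"pics/{n}0.png",c["img"]);pickle.dump(c,open(n+".pkl","wb"));print(n,c["k1"],c["camera_matrix"],c["world_from_camera"])
print(bot.observe())
E
```

```text
scene -0.015874447698208498 [[498.1401025    0.         313.2028713 ]
 [  0.         498.1401025  229.96517748]
 [  0.           0.           1.        ]] [[ 0.85761243 -0.31371647  0.4075327   0.01057   ]
 [-0.51429094 -0.51943723  0.68241468 -0.80661406]
 [-0.00239707 -0.79483768 -0.60681736  0.87418808]
 [ 0.          0.          0.          1.        ]]
top -0.07594992860561159 [[439.25326922   0.         317.11694612]
 [  0.         439.25326922 239.06604247]
 [  0.           0.           1.        ]] [[ 0.01044829 -0.98313689  0.18257244  0.31490282]
 [-0.99984796 -0.01282068 -0.0118188   0.12648206]
 [ 0.0139602  -0.1824212  -0.98312137  1.41383475]
 [ 0.          0.          0.          1.        ]]
{'clock': 0.1, 'joint_positions': array([-1.46052318,  0.42666974,  0.07386441,  1.60651472, -0.03409338,
        1.11081245, -0.06711418]), 'joint_velocities': array([-0.00105899, -0.0020378 ,  0.00100721, -0.00264959,  0.00051411,
        0.00011253,  0.0012539 ]), 'joint_torque': array([ 8.89954856e-03, -9.37458014e+01,  3.67805108e+00, -4.55043876e+01,
       -4.84161603e-02,  1.67561334e-02,  5.64890956e-05]), 'tcp_pos': array([0.17332007, 0.6519855 , 0.21885827]), 'ee_rot': array([ 1.29547631e-01,  9.91573035e-01, -5.71619175e-04, -2.89669418e-05]), 'force': array([ 0.49364703, -0.25723098, -0.24467538]), 'torque': array([0.0265465 , 0.03189997, 0.00868327]), 'grip_force': 0.0, 'grip_width': 0.9986914489001659}
```

View pics/top0.png

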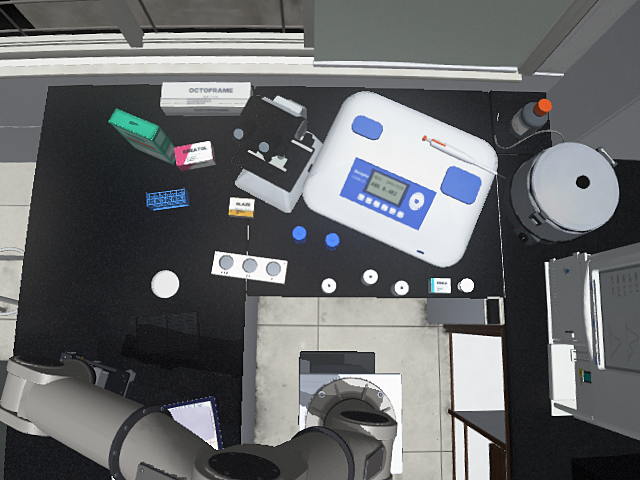

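View pics/scene0.png

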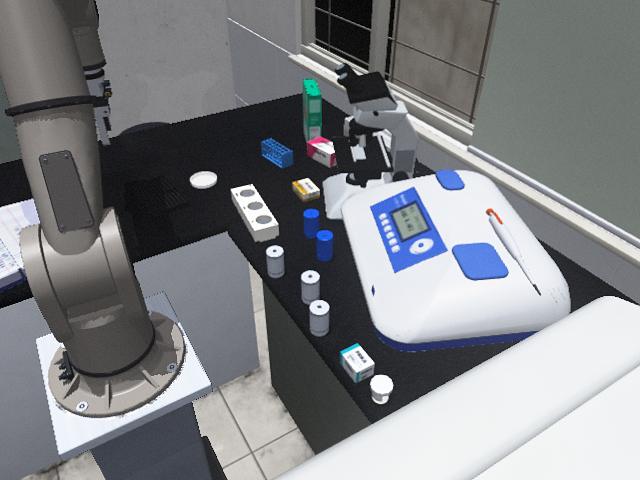

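The scene picture has grey canisters at (275,261), (310,286) and (319,316), which are (329,285), (370,277) and (401,288) in the top picture. Things they could be confused with, in the top picture: blue look-alikes (299,234) and (332,240), the white pot (466,285), and the petri dish (165,284). The rack is at (249,267). I'll check these in one close crop.

Run:
```python
import cv2
a=cv2.imread("pics/top0.png")[240:305,205:415]
a=cv2.resize(a,None,fx=3.8,fy=3.8,interpolation=cv2.INTER_CUBIC)
b=cv2.imread("pics/scene0.png")[175:345,225:345]
b=cv2.resize(b,None,fx=2,fy=2,interpolation=cv2.INTER_CUBIC)
import numpy as np
c=np.zeros((247+340,798,3),np.uint8);c[:247,:a.shape[1]]=a;c[247:247+340,:240]=b
cv2.imwrite("pics/crop.png",c);print(a.shape)
```

```text
(247, 798, 3)
```

View pics/crop.png

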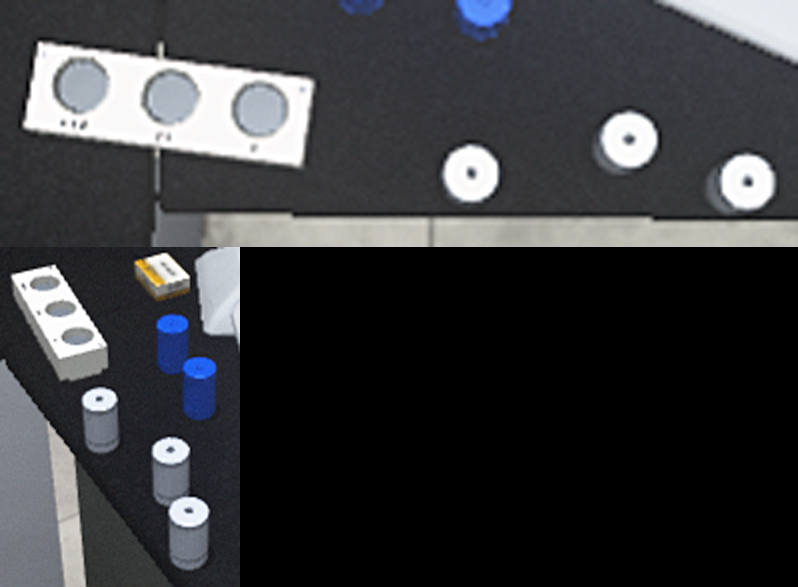

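```bash
cat > h.py <<'E'
import numpy as np,cv2
def proj(c,P):
    W=np.linalg.inv(c["world_from_camera"]);p=np.atleast_2d(P)@W[:3,:3].T+W[:3,3]
    s=p[:,:2]/p[:,2:];s=s*(1+c["k1"]*(s**2).sum(1,keepdims=True));K=c["camera_matrix"]
    return s*[K[0,0],K[1,1]]+K[:2,2]
def back(c,uv,z):
    K=c["camera_matrix"];d=(np.atleast_2d(uv)-K[:2,2])/[K[0,0],K[1,1]];s=d.copy()
    for _ in range(20): s=d/(1+c["k1"]*(s**2).sum(1,keepdims=True))
    T=c["world_from_camera"];r=np.c_[s,np.ones(len(s))]@T[:3,:3].T
    return T[:3,3]+r*((z-T[2,3])/r[:,2])[:,None]
def blob(c,uv,r,th):
    "intensity-weighted centroid of bright blob in window"
    g=c["img"].min(2).astype(float);u,v=map(int,uv);w=g[v-r:v+r+1,u-r:u+r+1]
    m=(w>th).astype(np.uint8);n,l,st,ce=cv2.connectedComponentsWithStats(m)
    i=1+np.argmax(st[1:,4]);return ce[i]+[u-r,v-r],st[i]
E
python3 - <<'E'
import pickle;from h import *
t=pickle.load(open("top.pkl","rb"));s=pickle.load(open("scene.pkl","rb"))
for n,c,L in(("top",t,[(329,285),(370,277),(401,288)]),("scene",s,[(275,251),(310,275),(319,305)])):
  for uv in L:
    p,st=blob(c,uv,13,200);print(n,p.round(1),st,back(c,p,.075).round(4))
f=lambda u,v:((u+.5)/3.8-.5+205,(v+.5)/3.8-.5+240)
print(back(t,[f(81,85),f(171,97),f(260,109)],.045).round(4))
print("corners",back(t,[f(38,41),f(315,77),f(304,166),f(23,130)],.045).round(4))
g=lambda u,v:((u+.5)/2-.5+225,(v-247+.5)/2-.5+175)
print("scene",back(s,[g(44,283),g(61,308),g(78,335)],.045).round(4))
p,st=blob(t,(249,267),45,180);print(p,st,back(t,p,.045))
R=np.array([[0.13],[.9916]])
q=np.arctan2;print(bot if 0 else "")
E
```

```text
top [328.5 285.3] [  6   7  14  14 149] [[0.4208 0.0743 0.075 ]]
top [370.2 276.3] [  7   6  14  14 146] [[ 0.4497 -0.0534  0.075 ]]
top [401.1 287.4] [  7   6  13  14 140] [[ 0.4165 -0.148   0.075 ]]
scene [274.3 250.9] [  5   8  16  11 130] [[0.4192 0.0683 0.075 ]]
scene [309.8 276.4] [  5   8  17  13 159] [[ 0.4477 -0.0585  0.075 ]]
scene [318.9 307. ] [  4   8  19  15 204] [[ 0.4145 -0.1539  0.075 ]]
[[0.4921 0.3956 0.045 ]
 [0.4832 0.3207 0.045 ]
 [0.4742 0.247  0.045 ]]
corners [[0.5284 0.4332 0.045 ]
 [0.5014 0.2023 0.045 ]
 [0.4277 0.2097 0.045 ]
 [0.4541 0.4419 0.045 ]]
scene [[0.4903 0.3905 0.045 ]
 [0.4833 0.3164 0.045 ]
 [0.4746 0.243  0.045 ]]
[249.77777778 267.88805347] [   7   29   76   33 1197] [[0.47456394 0.31994149 0.045     ]]
```

The crop confirms it: top-picture ribs read three, two, one from left to right, and the three grey canisters are right of the rack. I'll move in and square the tool to the world axes.

Emit:
servo_tool:
  gripper: [0, 0, 0, 0, 0, 0]
  offset:
    - [-0.3, -0.18, 0]
    - [-0.6, -0.35, 0]
    - [-0.92, -0.53, 0]
    - [-0.92, -0.53, 0]
    - [-0.92, -0.53, 0]
    - [-0.92, -0.53, 0]
  twist: [-0.16, -0.332, -0.332, -0.332, -0.332, -0.332]

```text
clock: 0.85
tcp_pos: [0.3231, 0.5032, 0.2193]
ee_rot: [-0.001, 1.0, -0.0, -0.0]
force: [-0.2, 0.7, -0.6]
grip_width: 1.003
grip_force: 0.0
```

Emit:
servo_tool:
  gripper: [0, 0, 0, 0]
  offset:
    - [-0.25, -0.3, 0]
    - [-0.5, -0.6, 0]
    - [-0.68, -0.9, 0]
    - [-0.68, -1, 0]
  twist: [0, 0, 0, 0]

```text
clock: 1.35
tcp_pos: [0.4608, 0.3023, 0.2193]
ee_rot: [-0.001, 1.0, -0.0, 0.0]
force: [0.1, 0.5, -0.3]
grip_width: 1.0
grip_force: 0.0
```

Emit:
servo_tool:
  gripper: [0.1, 0.1, 0.1, 0.1, 0.1, 0.1]
  offset:
    - [0, -0.3, 0]
    - [0, -0.6, 0.1]
    - [0.1, -0.9, 0.2]
    - [0.2, -1, 0.3]
    - [0.2, -1, 0.3]
    - [0.2, -1, 0.3]
  twist: [0, 0, 0, 0, 0, 0]

```text
clock: 2.1
tcp_pos: [0.421, 0.1042, 0.1599]
ee_rot: [-0.001, 1.0, 0.0, 0.0]
force: [0.4, -0.1, 0.8]
grip_width: 0.898
grip_force: 0.0
```

Emit:
servo_tool:
  gripper: [0.1, 0.1, 0.1, 0.1, 0.1]
  offset:
    - [0, -0.165, 0]
    - [0, -0.165, 0.1]
    - [0, -0.165, 0.3]
    - [0, -0.165, 0.52]
    - [0, -0.165, 0.52]
  twist: [0, 0, 0, 0, 0]

```text
clock: 2.72
tcp_pos: [0.4195, 0.0702, 0.0538]
ee_rot: [-0.001, 1.0, -0.001, -0.002]
force: [-0.3, -0.0, -0.1]
grip_width: 0.901
grip_force: 0.0
```

Emit:
servo_tool:
  gripper: [0.8, 0.8, 0.8, 0.8, 0.8, 0.8, 0.8, 0.8]
  offset:
    - [0, 0, 0]
    - [0, 0, 0]
    - [0, 0, 0]
    - [0, 0, 0]
    - [0, 0, 0]
    - [0, 0, 0]
    - [0, 0, 0]
    - [0, 0, 0]
  twist: [0, 0, 0, 0, 0, 0, 0, 0]
  newtons: 30

```text
clock: 3.72
tcp_pos: [0.4208, 0.0699, 0.0559]
ee_rot: [-0.0, 1.0, 0.0, 0.0]
force: [-0.4, 1.0, 9.2]
grip_width: 0.467
grip_force: 30.0
```

Emit:
servo_tool:
  gripper: [0.8, 0.8, 0.8, 0.8, 0.8, 0.8]
  offset:
    - [0, 0, -0.1]
    - [0, 0, -0.3]
    - [0, 0, -0.5]
    - [0, 0, -0.5]
    - [0, 0, -0.5]
    - [0, 0, -0.5]
  twist: [0, 0, 0, 0, 0, 0]

```text
clock: 4.47
tcp_pos: [0.4197, 0.0694, 0.1544]
ee_rot: [-0.0, 1.0, -0.0, -0.001]
force: [-0.4, 0.4, -2.1]
grip_width: 0.468
grip_force: 29.9
```

Run:
```python
from station import bot
import cv2,pickle
for n in("scene","top"):
    c=bot.capture(n);pickle.dump(c,open(n+"1.pkl","wb"))
    r=c["img"][150:350,225:345] if n=="scene" else c["img"][240:305,205:415]
    cv2.imwrite(f"pics/{n}1.png",cv2.resize(r,None,fx=3,fy=3))
    o=bot.observe();print(o["force"],o["tcp_pos"])
```

```text
[-0.29697585  0.90662269 -0.84464481] [0.41977277 0.06939891 0.15449438]
[ 0.69083864 -0.10246163 -1.81117365] [0.41986656 0.0694417  0.154603  ]
```

View pics/scene1.png

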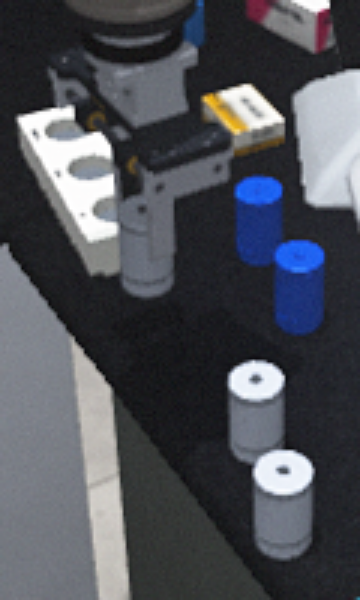

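The view shows the canister in the grip, with its underside at crop (147,285) and no damage to the others. I'll average the force, and compare the predicted and seen foot outline to get the camera offset.

Run:
```python
from station import bot
import pickle;from h import *
F=[];
for i in range(10): bot.capture("top");F.append(bot.observe()["force"])
F=np.array(F);print(F.mean(0),F.std(0))
s=pickle.load(open("scene1.pkl","rb"));g=s["img"].min(2)
a=np.linspace(0,6.283,73)
def foot(x,y,z,r=.022): return proj(s,np.c_[x+r*np.cos(a),y+r*np.sin(a),0*a+z])
for z in(.0985,.104): 
  f=foot(.4197,.0694,z);print("pred u",f[:,0].min(),f[:,0].max(),"v max",f[:,1].max())
# observed rows
for v in (230,236,240,244): print(v,g[v,258:292])
print("col",g[228:256,274])
```

```text
[-0.00491109  0.03620159 -1.61067788] [0.40012845 0.48081602 0.52862487]
pred u 264.879920537313 282.6452858382573 v max 248.98777286275805
pred u 264.74337583430525 282.55711246462386 v max 247.24715180418082
230 [122 123 128 129 126 131 113  91  96 102 103 105 102 102 104 106  98  97
 103 100 105  96 101 105  92  50  23  29  27  26  35  29  26  30]
236 [133 133 132 135 133 132 126 100  98 101 106 102 104  99 103 107  96  92
  93  94  98 101  94  97  77  28  29  35  27  30  33  26  35  33]
240 [105 114 138 136 131 117  95  79 101  99 104 101 101 102 104 105 108 105
 102 100 102 101  96  87  62  36  30  27  35  33  31  28  35  32]
244 [ 26  31  28  29  26  30  24  54 103 100  90  86  78  86  84  75  77  82
  73  87  85  88  95  95  70  33  26  33  28  27  28  32  31  30]
col [ 93  95  98  97  97  96  97  99  96 106 105 100 108 103 106  98  77  88
 109 106  98  50  25  30  27  20  23  25]
```

```bash
cat > rack.py <<'E'
import pickle;from h import *
from scipy.optimize import minimize
S=8
def fit(c,box,x0):
    u0,v0,u1,v1=box;g=cv2.cvtColor(c["img"],cv2.COLOR_BGR2GRAY)[v0:v1,u0:u1].astype(float)
    a=np.linspace(0,2*np.pi,60,endpoint=False)
    def lab(p):
        x,y,th=p;R=np.array([[np.cos(th),-np.sin(th)],[np.sin(th),np.cos(th)]])
        L=np.zeros(((v1-v0)*S,(u1-u0)*S),np.uint8)
        def draw(P,z,l):
            q=np.c_[np.array(P)@R.T+[x,y],np.broadcast_to(z,len(P))]
            uv=(proj(c,q)-[u0,v0]+.5)*S-.5
            cv2.fillPoly(L,[np.round(uv*16).astype(np.int32)],int(l),shift=4)
        C=[(.035,.115),(.035,-.115),(-.035,-.115),(-.035,.115)]
        for i in range(4):
            A,B=C[i],C[(i+1)%4]
            n=R@(np.array(A)+B);cam=c["world_from_camera"][:2,3]-np.array([x,y])-n/2
            if n@cam>0: draw([A,B,B,A],[0,0,.045,.045],2+i)
        draw(C,.045,1)
        for k in(-1,0,1): draw(np.c_[.0235*np.cos(a),.0235*np.sin(a)+.075*k],.045,6)
        return L
    def cost(p):
        L=lab(p);A=[]
        for l in range(7):
            m=cv2.resize((L==l).astype(np.float32),(u1-u0,v1-v0),interpolation=cv2.INTER_AREA)
            if m.sum()>4:A.append(m.ravel())
        A=np.array(A).T;w=np.linalg.lstsq(A,g.ravel(),rcond=None)[0];return np.mean((A@w-g.ravel())**2)
    b=None
    for d in(.006,.002):
        s=np.array([x0]+[np.array(x0)+e for e in np.diag([d,d,.02])])
        r=minimize(cost,x0,method="Nelder-Mead",options=dict(initial_simplex=s,xatol=1e-5,fatol=1e-3));x0=r.x
    return r
if __name__=="__main__":
    for n,box in(("scene",(222,178,282,246)),("top",(205,244,293,288))):
        c=pickle.load(open(n+".pkl","rb"));r=fit(c,box,[.4832,.3185,-.115]);x,y,t=r.x
        print(n,r.x.round(4),r.fun.round(1),[(round(x-.075*k*np.sin(t),4),round(y+.075*k*np.cos(t),4)) for k in(-1,0,1)])
E
python3 rack.py
```

```text
scene [ 0.4777  0.3197 -0.122 ] 661.2 [(np.float64(0.4686), np.float64(0.2453)), (np.float64(0.4777), np.float64(0.3197)), (np.float64(0.4869), np.float64(0.3942))]
top [ 0.4795  0.323  -0.1219] 401.7 [(np.float64(0.4703), np.float64(0.2485)), (np.float64(0.4795), np.float64(0.323)), (np.float64(0.4886), np.float64(0.3974))]
```

```bash
cat > ov.py <<'E'
import pickle,sys;from h import *
def overlay(fn,est,src=("scene","top")):
    out=np.zeros((600,800,3),np.uint8);a=np.linspace(0,2*np.pi,73)
    for n,(u0,v0,u1,v1),k,oy in zip(src,((222,178,292,246),(205,244,293,288)),(5,5.5),(0,350)):
        c=pickle.load(open(n+".pkl","rb"));w=cv2.resize(c["img"][v0:v1,u0:u1],None,fx=k,fy=k,interpolation=cv2.INTER_CUBIC)
        for (x,y,t),col in est:
            R=np.array([[np.cos(t),-np.sin(t)],[np.sin(t),np.cos(t)]])
            P=[np.array([(.035,.115),(.035,-.115),(-.035,-.115),(-.035,.115)])]+[np.c_[.0235*np.cos(a),.0235*np.sin(a)+.075*i] for i in(-1,0,1)]
            for p in P:
                uv=proj(c,np.c_[p@R.T+[x,y],np.full(len(p),.045)]);q=(uv-[u0,v0]+.5)*k-.5
                cv2.polylines(w,[np.round(q*16).astype(np.int32)],True,col,1,cv2.LINE_AA,4)
        h=min(w.shape[0],600-oy);out[oy:oy+h,:w.shape[1]]=w[:h]
    cv2.imwrite(fn,out)
E
python3 - <<'E'
from ov import *
overlay("pics/ov1.png",[((.4827,.3168,-.107),(0,0,255)),((.4777,.3197,-.122),(0,200,0))])
E
```

```text
(no output)
```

View pics/ov1.png

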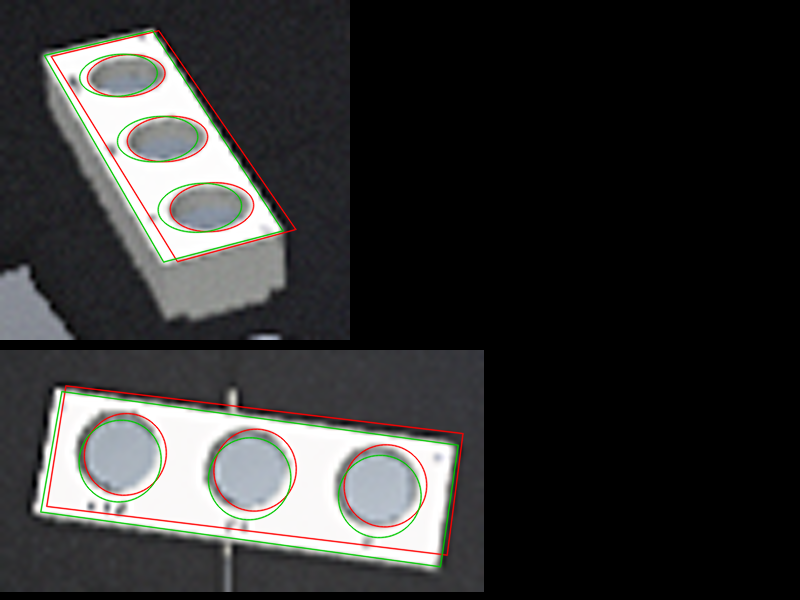

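```bash
sed -i 's/x,y,th=p;R/x,y,th,bx,br=p;R/; s/np.c_\[.0235\*np.cos(a),.0235\*np.sin(a)+.075\*k\],.045,6/np.c_[bx+br*np.cos(a),br*np.sin(a)+.075*k],.045,6/; s/np.diag(\[d,d,.02\])/np.diag([d,d,.02,d,d\/2])/; s/-.115\]);x,y,t=r.x/-.115,.005,.0235]);x,y,t,bx,br=r.x/' rack.py
sed -i 's/round(x-.075\*k\*np.sin(t),4),round(y+.075\*k\*np.cos(t),4)/float(round(x+bx*np.cos(t)-.075*k*np.sin(t),4)),float(round(y+bx*np.sin(t)+.075*k*np.cos(t),4))/' rack.py
python3 rack.py
```

```text
scene [ 0.4777  0.3192 -0.1232  0.0045  0.0222] 530.5 [(0.4729, 0.2442), (0.4821, 0.3186), (0.4913, 0.3931)]
top [ 0.4791  0.3229 -0.1203  0.0047  0.0238] 216.2 [(0.4748, 0.2479), (0.4838, 0.3223), (0.4928, 0.3968)]
```

Emit:
servo_tool:
  gripper: [0.8, 0.8, 0.8, 0.8, 0.8, 0.8, 0.8, 0.8]
  offset:
    - [-0.07, 0.22, 0]
    - [-0.13, 0.45, 0]
    - [-0.2, 0.67, 0]
    - [-0.268, 0.873, 0]
    - [-0.268, 0.873, 0.1]
    - [-0.268, 0.873, 0.2]
    - [-0.268, 0.873, 0.2]
    - [-0.268, 0.873, 0.2]
  twist: [0, 0, 0, 0, 0, 0, 0, 0]

```text
clock: 6.08
tcp_pos: [0.4741, 0.2444, 0.1161]
ee_rot: [-0.0, 1.0, 0.0, 0.0]
force: [-0.2, -0.4, -1.4]
grip_width: 0.468
grip_force: 29.9
```

Run:
```python
from station import bot
import cv2,pickle
from ov import *
for n in("scene","top"):
    pickle.dump(bot.capture(n),open(n+"2.pkl","wb"))
o=bot.observe();print(o["force"],o["tcp_pos"])
from h import *
c=pickle.load(open("scene2.pkl","rb"));a=np.linspace(0,6.283,73);p=o["tcp_pos"]
u0,v0,u1,v1=222,178,292,246;k=8
w=cv2.resize(c["img"][v0:v1,u0:u1],None,fx=k,fy=k,interpolation=cv2.INTER_CUBIC)
def ring(x,y,z,r,col):
    q=(proj(c,np.c_[x+r*np.cos(a),y+r*np.sin(a),0*a+z])-[u0,v0]+.5)*k-.5
    cv2.polylines(w,[np.round(q*16).astype(np.int32)],True,col,1,cv2.LINE_AA,4)
ring(p[0],p[1],p[2]-.0555,.022,(0,0,255));ring(p[0],p[1],p[2]-.0515,.022,(0,0,255))
for x,y in((.4735,.2443),(.4827,.3186),(.4918,.3931)): ring(x,y,.045,.0235,(0,200,0))
cv2.imwrite("pics/s2.png",w)
```

```text
[-0.5703365  -0.2254648  -1.74172077] [0.47427589 0.24453226 0.1163711 ]
```

View pics/s2.png

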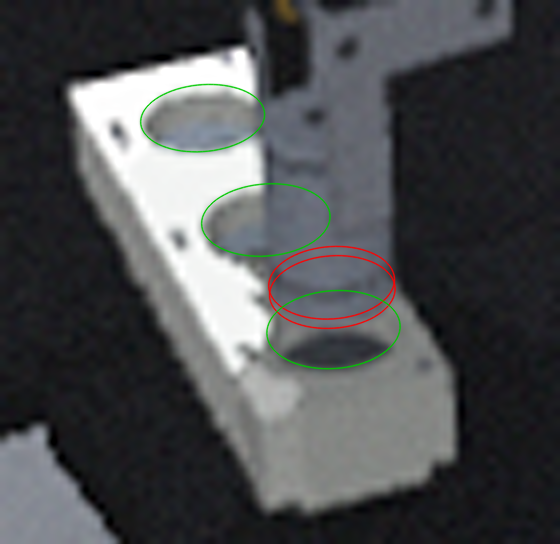

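Emit:
servo_tool:
  gripper: [0.8, 0.8, 0.8, 0.8]
  offset:
    - [0.0025, 0, 0.03]
    - [0.0025, 0, 0.06]
    - [0.0025, 0, 0.08]
    - [0.0025, 0, 0.09]
  twist: [0, 0, 0, 0]

```text
clock: 6.68
tcp_pos: [0.4732, 0.2442, 0.0971]
ee_rot: [-0.0, 1.0, -0.0, -0.0]
force: [0.7, 0.6, -0.7]
grip_width: 0.467
grip_force: 29.9
```

Emit:
servo_tool:
  gripper: [0.8, 0.8, 0.8]
  offset:
    - [0, 0, 0.015]
    - [0, 0, 0.02]
    - [0, 0, 0.02]
  twist: [0, 0, 0]

```text
clock: 7.05
tcp_pos: [0.4735, 0.2445, 0.0935]
ee_rot: [-0.0, 1.0, 0.0, 0.0]
force: [1.2, 1.9, -1.6]
grip_width: 0.47
grip_force: 30.0
```

Emit:
servo_tool:
  gripper: [0.8, 0.8, 0.8, 0.8]
  offset:
    - [0, 0, 0.015]
    - [0, 0, 0.03]
    - [0, 0, 0.04]
    - [0, 0, 0.04]
  twist: [0, 0, 0, 0]

```text
clock: 7.55
tcp_pos: [0.4734, 0.2446, 0.0854]
ee_rot: [-0.001, 1.0, 0.0, 0.0]
force: [3.3, 5.4, -2.5]
grip_width: 0.47
grip_force: 30.0
```

Emit:
servo_tool:
  gripper: [0.8, 0.8, 0.8]
  offset:
    - [0, 0, 0.01]
    - [0, 0, 0.015]
    - [0, 0, 0.015]
  twist: [0, 0, 0]

```text
clock: 7.92
tcp_pos: [0.4737, 0.2446, 0.0829]
ee_rot: [-0.0, 1.0, 0.0, 0.0]
force: [2.7, 3.7, 4.6]
grip_width: 0.467
grip_force: 30.0
```

Emit:
servo_tool:
  gripper: [0.8, 0.8, 0.8, 0.8, 0.8]
  offset:
    - [-0.003, 0.006, 0]
    - [-0.003, 0.006, 0.01]
    - [-0.003, 0.006, 0.015]
    - [-0.003, 0.006, 0.02]
    - [-0.003, 0.006, 0.02]
  twist: [0, 0, 0, 0, 0]

```text
clock: 8.55
tcp_pos: [0.4739, 0.2451, 0.0785]
ee_rot: [-0.0, 1.0, -0.0, -0.0]
force: [0.8, 0.7, 4.4]
grip_width: 0.467
grip_force: 30.0
```

Emit:
servo_tool:
  gripper: [0.8, 0.8, 0.8, 0.8, 0.8]
  offset:
    - [0, 0, 0.005]
    - [0, 0, 0.01]
    - [0, 0, 0.015]
    - [0, 0, 0.018]
    - [0, 0, 0.018]
  twist: [0, 0, 0, 0, 0]

```text
clock: 9.18
tcp_pos: [0.4739, 0.2451, 0.0749]
ee_rot: [-0.0, 1.0, -0.0, -0.0]
force: [2.0, -0.1, 5.0]
grip_width: 0.467
grip_force: 30.0
```

Emit:
servo_tool:
  gripper: [0.8, 0.8, 0.8]
  offset:
    - [0, 0, 0.004]
    - [0, 0, 0.008]
    - [0, 0, 0.008]
  twist: [0, 0, 0]

```text
clock: 9.55
tcp_pos: [0.4742, 0.2455, 0.0742]
ee_rot: [-0.0, 1.0, 0.0, 0.0]
force: [-2.9, 0.1, 21.0]
grip_width: 0.466
grip_force: 30.0
```

Emit:
servo_tool:
  gripper: [0.8, 0.3, 0.3, 0.3, 0.3, 0.3, 0.3, 0.3]
  offset:
    - [0, 0, -0.007]
    - [0, 0, -0.007]
    - [0, 0, -0.007]
    - [0, 0, -0.007]
    - [0, 0, -0.15]
    - [0, 0, -0.4]
    - [0, 0, -0.6]
    - [0, 0, -0.6]
  twist: [0, 0, 0, 0, 0, 0, 0, 0]

```text
clock: 10.55
tcp_pos: [0.4751, 0.2463, 0.196]
ee_rot: [-0.0, 1.0, 0.001, 0.002]
force: [-0.8, -0.3, -0.2]
grip_width: 0.697
grip_force: 0.0
```

Emit:
servo_tool:
  gripper: [0.1, 0.1, 0.1, 0.1, 0.1]
  offset:
    - [0.03, -0.3, 0]
    - [0.06, -0.6, 0]
    - [0.1, -0.9, 0]
    - [0.125, -1, 0]
    - [0.125, -1, 0]
  twist: [0, 0, 0, 0, 0]

```text
clock: 11.18
tcp_pos: [0.4487, 0.0447, 0.1929]
ee_rot: [0.001, 1.0, -0.0, -0.0]
force: [-0.7, 1.0, -0.3]
grip_width: 0.902
grip_force: 0.0
```

Emit:
servo_tool:
  gripper: [0.1, 0.1, 0.1, 0.1, 0.1]
  offset:
    - [0, -0.3, 0]
    - [0, -0.515, 0.1]
    - [0, -0.515, 0.25]
    - [0, -0.515, 0.25]
    - [0, -0.515, 0.25]
  twist: [0, 0, 0, 0, 0]

```text
clock: 11.8
tcp_pos: [0.4498, -0.0563, 0.1438]
ee_rot: [-0.001, 1.0, -0.0, -0.0]
force: [0.3, -0.1, 0.9]
grip_width: 0.9
grip_force: 0.0
```

Emit:
servo_tool:
  gripper: [0.1, 0.1, 0.1, 0.7, 0.8, 0.8, 0.8, 0.8, 0.8, 0.8]
  offset:
    - [0.003, -0.005, 0.2]
    - [0.003, -0.005, 0.435]
    - [0.003, -0.005, 0.435]
    - [0.003, -0.005, 0.435]
    - [0.003, -0.005, 0.435]
    - [0.003, -0.005, 0.435]
    - [0.003, -0.005, 0.435]
    - [0.003, -0.005, 0.435]
    - [0.003, -0.005, 0.435]
    - [0.003, -0.005, 0.435]
  twist: [0, 0, 0, 0, 0, 0, 0, 0, 0, 0]
  newtons: 30

```text
clock: 13.05
tcp_pos: [0.4491, -0.0581, 0.0567]
ee_rot: [-0.001, 1.0, 0.0, 0.0]
force: [0.2, 3.1, 7.8]
grip_width: 0.466
grip_force: 29.8
```

Emit:
servo_tool:
  gripper: [0.8, 0.8, 0.8, 0.8, 0.8, 0.8]
  offset:
    - [0, 0, -0.1]
    - [0, 0, -0.3]
    - [0, 0, -0.5]
    - [0, 0, -0.5]
    - [0, 0, -0.5]
    - [0, 0, -0.5]
  twist: [0, 0, 0, 0, 0, 0]

```text
clock: 13.8
tcp_pos: [0.4477, -0.0586, 0.1551]
ee_rot: [-0.0, 1.0, -0.0, -0.001]
force: [-0.2, 0.4, -5.8]
grip_width: 0.464
grip_force: 29.9
```

```bash
cat > wt.py <<'E'
from station import bot
import numpy as np
F=[]
for i in range(10): bot.capture("scene");F.append(bot.observe()["force"])
print(np.mean(F,0),np.std(F,0),bot.observe()["tcp_pos"])
E
python3 wt.py
```

```text
[ 0.24645196 -0.20772851 -5.24464465] [0.48168447 0.76112779 0.42388754] [ 0.44860627 -0.05852583  0.15625105]
```

Emit:
servo_tool:
  gripper: [0.8, 0.8, 0.8, 0.8, 0.8]
  offset:
    - [0, 0.25, -0.1]
    - [-0.05, 0.5, -0.25]
    - [-0.11, 0.75, -0.25]
    - [-0.16, 1, -0.25]
    - [-0.219, 1, -0.25]
  twist: [0, 0, 0, 0, 0]

```text
clock: 14.92
tcp_pos: [0.4921, 0.1456, 0.2061]
ee_rot: [-0.003, 1.0, 0.0, -0.0]
force: [-1.0, -0.7, -5.7]
grip_width: 0.464
grip_force: 30.0
```

Emit:
servo_tool:
  gripper: [0.8, 0.8, 0.8, 0.8, 0.8, 0.8]
  offset:
    - [0, 0.25, 0]
    - [0, 0.5, 0]
    - [0, 0.75, 0]
    - [0, 1, 0]
    - [0, 1, 0]
    - [0, 1, 0]
  twist: [0, 0, 0, 0, 0, 0]

```text
clock: 15.68
tcp_pos: [0.4923, 0.3406, 0.2058]
ee_rot: [-0.0, 1.0, -0.001, -0.0]
force: [0.3, -0.1, -6.3]
grip_width: 0.46
grip_force: 30.0
```

Emit:
servo_tool:
  gripper: [0.8, 0.8, 0.8, 0.8, 0.8, 0.8]
  offset:
    - [0, 0.2, 0]
    - [0, 0.268, 0]
    - [0, 0.268, 0.15]
    - [0, 0.268, 0.35]
    - [0, 0.268, 0.425]
    - [0, 0.268, 0.425]
  twist: [0, 0, 0, 0, 0, 0]

```text
clock: 16.42
tcp_pos: [0.4922, 0.3942, 0.121]
ee_rot: [0.0, 1.0, -0.001, -0.0]
force: [-0.1, -1.3, -4.8]
grip_width: 0.46
grip_force: 30.0
```

Run:
```python
from station import bot
from h import *
c=bot.capture("scene");o=bot.observe();p=o["tcp_pos"];print(o["force"],p,o["grip_width"])
a=np.linspace(0,6.283,73);u0,v0,u1,v1=217,150,287,225;k=7
w=cv2.resize(c["img"][v0:v1,u0:u1],None,fx=k,fy=k,interpolation=cv2.INTER_CUBIC)
def ring(x,y,z,r,col):
    q=(proj(c,np.c_[x+r*np.cos(a),y+r*np.sin(a),0*a+z])-[u0,v0]+.5)*k-.5
    cv2.polylines(w,[np.round(q*16).astype(np.int32)],True,col,1,cv2.LINE_AA,4)
ring(p[0],p[1],p[2]-.0555,.022,(0,0,255))
for x,y in((.4831,.3199),(.4924,.3944)): ring(x,y,.045,.0235,(0,200,0))
cv2.imwrite("pics/s3.png",w)
```

```text
[-0.2359971   0.3303707  -4.85526129] [0.49259396 0.39480818 0.1220841 ] 0.46074379702487056
```

View pics/s3.png

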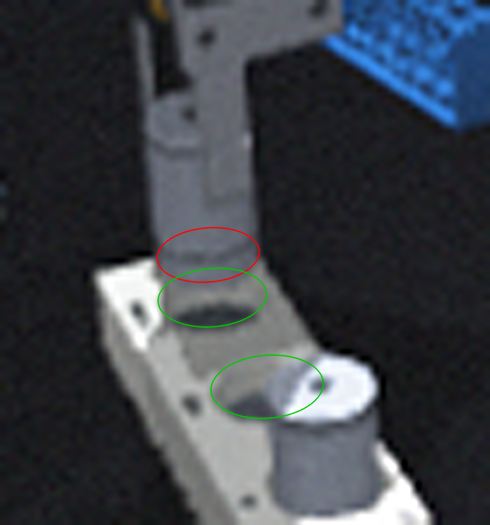

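Emit:
servo_tool:
  gripper: [0.8, 0.8, 0.8, 0.8, 0.8]
  offset:
    - [0, 0, 0.05]
    - [0, 0, 0.09]
    - [0, 0, 0.11]
    - [0, 0, 0.125]
    - [0, 0, 0.125]
  twist: [0, 0, 0, 0, 0]

```text
clock: 17.1
tcp_pos: [0.492, 0.3951, 0.0962]
ee_rot: [-0.0, 1.0, -0.0, -0.0]
force: [-0.2, -0.3, -4.8]
grip_width: 0.461
grip_force: 30.0
```

Emit:
servo_tool:
  gripper: [0.8, 0.8, 0.8]
  offset:
    - [0, 0, 0.01]
    - [0, 0, 0.02]
    - [0, 0, 0.02]
  twist: [0, 0, 0]

```text
clock: 17.48
tcp_pos: [0.492, 0.3952, 0.0922]
ee_rot: [-0.0, 1.0, -0.0, -0.0]
force: [1.5, -0.2, -5.1]
grip_width: 0.464
grip_force: 30.0
```

In the bore with little side force. Continue.

Emit:
servo_tool:
  gripper: [0.8, 0.8, 0.8, 0.8, 0.8]
  offset:
    - [0, 0, 0.012]
    - [0, 0, 0.024]
    - [0, 0, 0.036]
    - [0, 0, 0.045]
    - [0, 0, 0.045]
  twist: [0, 0, 0, 0, 0]

```text
clock: 18.1
tcp_pos: [0.492, 0.3952, 0.0832]
ee_rot: [-0.0, 1.0, 0.0, 0.0]
force: [0.9, 0.6, -2.6]
grip_width: 0.462
grip_force: 30.0
```

Emit:
servo_tool:
  gripper: [0.8, 0.8, 0.8, 0.8, 0.8]
  offset:
    - [0, 0, 0.006]
    - [0, 0, 0.012]
    - [0, 0, 0.018]
    - [0, 0, 0.022]
    - [0, 0, 0.022]
  twist: [0, 0, 0, 0, 0]

```text
clock: 18.73
tcp_pos: [0.492, 0.3952, 0.0788]
ee_rot: [-0.0, 1.0, -0.0, -0.0]
force: [-0.4, 0.9, -0.9]
grip_width: 0.463
grip_force: 30.0
```

Emit:
servo_tool:
  gripper: [0.8, 0.8, 0.8, 0.8]
  offset:
    - [0, 0, 0.006]
    - [0, 0, 0.012]
    - [0, 0, 0.016]
    - [0, 0, 0.016]
  twist: [0, 0, 0, 0]

```text
clock: 19.23
tcp_pos: [0.4922, 0.3953, 0.0764]
ee_rot: [-0.0, 1.0, 0.0, 0.0]
force: [-3.0, -1.7, 13.7]
grip_width: 0.466
grip_force: 30.0
```

Emit:
servo_tool:
  gripper: [0.8, 0.8, 0.8]
  offset:
    - [0, 0, 0.003]
    - [0, 0, 0.006]
    - [0, 0, 0.006]
  twist: [0, 0, 0]

```text
clock: 19.6
tcp_pos: [0.4927, 0.3956, 0.0763]
ee_rot: [-0.0, 1.0, 0.001, 0.001]
force: [-4.9, -4.0, 27.7]
grip_width: 0.464
grip_force: 30.0
```

Emit:
servo_tool:
  gripper: [0.8, 0.8, 0.3, 0.3, 0.3, 0.3, 0.3, 0.3, 0.3]
  offset:
    - [0, 0, -0.006]
    - [0, 0, -0.01]
    - [0, 0, -0.01]
    - [0, 0, -0.01]
    - [0, 0, -0.01]
    - [0, 0, -0.15]
    - [0, 0, -0.4]
    - [0, 0, -0.6]
    - [0, 0, -0.6]
  twist: [0, 0, 0, 0, 0, 0, 0, 0, 0]

```text
clock: 20.72
tcp_pos: [0.4932, 0.3961, 0.1977]
ee_rot: [-0.0, 1.0, 0.002, 0.002]
force: [0.6, -0.3, -0.6]
grip_width: 0.697
grip_force: 0.0
```

Emit:
servo_tool:
  gripper: [0.1, 0.1, 0.1, 0.1, 0.1]
  offset:
    - [0, -0.3, 0]
    - [0, -0.6, 0]
    - [0.1, -0.9, 0]
    - [0.2, -1, 0]
    - [0.2, -1, 0]
  twist: [0, 0, 0, 0, 0]

```text
clock: 21.35
tcp_pos: [0.451, 0.1934, 0.194]
ee_rot: [0.0, 1.0, -0.0, -0.001]
force: [0.2, 0.0, -0.3]
grip_width: 0.899
grip_force: 0.0
```

Emit:
servo_tool:
  gripper: [0.1, 0.1, 0.1, 0.1, 0.1]
  offset:
    - [0, -0.3, 0]
    - [0, -0.6, 0]
    - [0, -0.9, 0]
    - [0, -1, 0]
    - [0, -1, 0]
  twist: [0, 0, 0, 0, 0]

```text
clock: 21.98
tcp_pos: [0.4528, -0.0056, 0.1942]
ee_rot: [0.0, 1.0, -0.0, -0.0]
force: [0.2, 1.2, -0.0]
grip_width: 0.899
grip_force: 0.0
```

Emit:
servo_tool:
  gripper: [0.1, 0.1, 0.1, 0.1, 0.1, 0.1]
  offset:
    - [0.05, -0.3, 0]
    - [0.1, -0.6, 0]
    - [0.186, -0.735, 0]
    - [0.186, -0.735, 0.245]
    - [0.186, -0.735, 0.245]
    - [0.186, -0.735, 0.245]
  twist: [0, 0, 0, 0, 0, 0]

```text
clock: 22.72
tcp_pos: [0.4161, -0.1512, 0.1463]
ee_rot: [-0.001, 1.0, -0.0, -0.0]
force: [-0.6, -0.1, 0.1]
grip_width: 0.898
grip_force: 0.0
```

Emit:
servo_tool:
  gripper: [0.1, 0.1, 0.1, 0.7, 0.8, 0.8, 0.8, 0.8, 0.8, 0.8]
  offset:
    - [0.002, -0.006, 0.2]
    - [0.002, -0.006, 0.445]
    - [0.002, -0.006, 0.445]
    - [0.002, -0.006, 0.445]
    - [0.002, -0.006, 0.445]
    - [0.002, -0.006, 0.445]
    - [0.002, -0.006, 0.445]
    - [0.002, -0.006, 0.445]
    - [0.002, -0.006, 0.445]
    - [0.002, -0.006, 0.445]
  twist: [0, 0, 0, 0, 0, 0, 0, 0, 0, 0]
  newtons: 30

```text
clock: 23.98
tcp_pos: [0.4152, -0.1529, 0.0567]
ee_rot: [-0.001, 1.0, 0.0, 0.0]
force: [-0.2, 3.1, 8.7]
grip_width: 0.453
grip_force: 30.0
```

Emit:
servo_tool:
  gripper: [0.8, 0.8, 0.8, 0.8, 0.8, 0.8]
  offset:
    - [0, 0, -0.1]
    - [0, 0, -0.3]
    - [0, 0, -0.6]
    - [0, 0, -0.75]
    - [0, 0, -0.75]
    - [0, 0, -0.75]
  twist: [0, 0, 0, 0, 0, 0]

```text
clock: 24.72
tcp_pos: [0.4143, -0.1529, 0.2055]
ee_rot: [-0.001, 1.0, 0.0, -0.001]
force: [-0.4, 0.4, -2.8]
grip_width: 0.458
grip_force: 29.9
```

```bash
python3 wt.py
```

```text
[-0.30093119  0.13143683 -2.54270276] [0.45203983 0.43432851 0.49234597] [ 0.41481778 -0.15315637  0.20633322]
```

Emit:
servo_tool:
  gripper: [0.8, 0.8, 0.8, 0.8, 0.8]
  offset:
    - [-0.1, 0.2, 0]
    - [-0.2, 0.5, 0]
    - [-0.3, 0.75, 0]
    - [-0.341, 1, 0]
    - [-0.341, 1, 0]
  twist: [0, 0, 0, 0, 0]

```text
clock: 25.85
tcp_pos: [0.4833, 0.0507, 0.2062]
ee_rot: [-0.003, 1.0, -0.0, -0.0]
force: [0.1, -1.0, -3.8]
grip_width: 0.455
grip_force: 30.0
```

Emit:
servo_tool:
  gripper: [0.8, 0.8, 0.8, 0.8, 0.8]
  offset:
    - [0, 0.25, 0]
    - [0, 0.5, 0]
    - [0, 0.75, 0]
    - [0, 1, 0]
    - [0, 1, 0]
  twist: [0, 0, 0, 0, 0]

```text
clock: 26.48
tcp_pos: [0.4822, 0.2502, 0.2061]
ee_rot: [-0.003, 1.0, 0.0, -0.0]
force: [-0.1, -0.9, -1.9]
grip_width: 0.452
grip_force: 30.0
```

Emit:
servo_tool:
  gripper: [0.8, 0.8, 0.8, 0.8, 0.8, 0.8, 0.8]
  offset:
    - [0, 0.2, 0]
    - [0, 0.345, 0]
    - [0, 0.345, 0]
    - [0, 0.345, 0.2]
    - [0, 0.345, 0.4]
    - [0, 0.345, 0.425]
    - [0, 0.345, 0.425]
  twist: [0, 0, 0, 0, 0, 0, 0]

```text
clock: 27.35
tcp_pos: [0.4832, 0.3155, 0.1223]
ee_rot: [-0.0, 1.0, -0.0, 0.0]
force: [0.1, 0.1, -2.3]
grip_width: 0.451
grip_force: 30.0
```

Run:
```python
from station import bot
from h import *
c=bot.capture("scene");o=bot.observe();p=o["tcp_pos"];print(o["force"],p,o["grip_width"])
a=np.linspace(0,6.283,73);u0,v0,u1,v1=217,160,287,235;k=8
w=cv2.resize(c["img"][v0:v1,u0:u1],None,fx=k,fy=k,interpolation=cv2.INTER_CUBIC)
def ring(x,y,z,r,col):
    q=(proj(c,np.c_[x+r*np.cos(a),y+r*np.sin(a),0*a+z])-[u0,v0]+.5)*k-.5
    cv2.polylines(w,[np.round(q*16).astype(np.int32)],True,col,1,cv2.LINE_AA,4)
ring(p[0],p[1],p[2]-.057,.022,(0,0,255));ring(.4831,.3201,.045,.0235,(0,200,0))
ring(.492,.3952,.094,.022,(0,200,200))
cv2.imwrite("pics/s4.png",w)
```

```text
[ 0.52558295  0.48569526 -2.56508012] [0.48352326 0.31593917 0.12288598] 0.45124245958582276
```

View pics/s4.png

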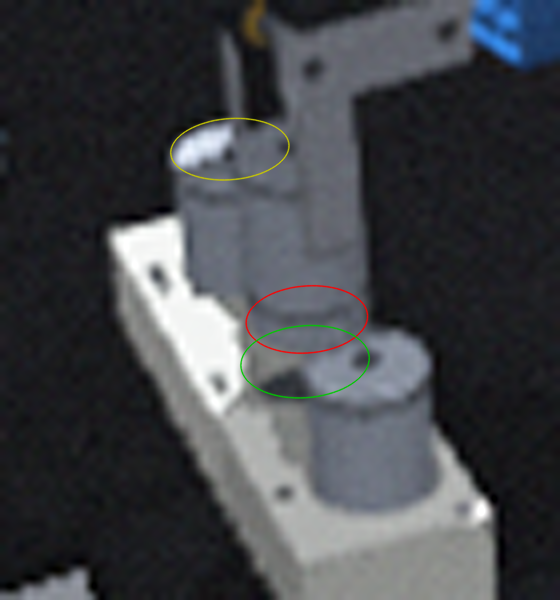

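Emit:
servo_tool:
  gripper: [0.8, 0.8, 0.8, 0.8, 0.8, 0.8, 0.8]
  offset:
    - [0.001, 0.021, 0]
    - [0.001, 0.021, 0]
    - [0.001, 0.021, 0.05]
    - [0.001, 0.021, 0.09]
    - [0.001, 0.021, 0.11]
    - [0.001, 0.021, 0.12]
    - [0.001, 0.021, 0.12]
  twist: [0, 0, 0, 0, 0, 0, 0]

```text
clock: 28.28
tcp_pos: [0.4825, 0.3201, 0.0974]
ee_rot: [-0.0, 1.0, -0.0, -0.0]
force: [0.9, 0.4, -1.9]
grip_width: 0.455
grip_force: 30.0
```

Emit:
servo_tool:
  gripper: [0.8, 0.8, 0.8]
  offset:
    - [0, 0, 0.01]
    - [0, 0, 0.02]
    - [0, 0, 0.02]
  twist: [0, 0, 0]

```text
clock: 28.65
tcp_pos: [0.4824, 0.3201, 0.0934]
ee_rot: [-0.0, 1.0, -0.0, -0.0]
force: [-0.6, 0.1, -2.8]
grip_width: 0.454
grip_force: 30.0
```

Emit:
servo_tool:
  gripper: [0.8, 0.8, 0.8, 0.8, 0.8]
  offset:
    - [0, 0, 0.012]
    - [0, 0, 0.024]
    - [0, 0, 0.036]
    - [0, 0, 0.045]
    - [0, 0, 0.045]
  twist: [0, 0, 0, 0, 0]

```text
clock: 29.28
tcp_pos: [0.4825, 0.3202, 0.0845]
ee_rot: [-0.0, 1.0, 0.0, 0.0]
force: [0.1, 0.2, -1.0]
grip_width: 0.455
grip_force: 30.0
```

Emit:
servo_tool:
  gripper: [0.8, 0.8, 0.8, 0.8, 0.8]
  offset:
    - [0, 0, 0.006]
    - [0, 0, 0.012]
    - [0, 0, 0.018]
    - [0, 0, 0.022]
    - [0, 0, 0.022]
  twist: [0, 0, 0, 0, 0]

```text
clock: 29.9
tcp_pos: [0.4825, 0.3202, 0.08]
ee_rot: [-0.0, 1.0, 0.0, 0.0]
force: [0.2, 0.2, 1.9]
grip_width: 0.451
grip_force: 30.0
```

Emit:
servo_tool:
  gripper: [0.8, 0.8, 0.8, 0.8]
  offset:
    - [0, 0, 0.005]
    - [0, 0, 0.01]
    - [0, 0, 0.014]
    - [0, 0, 0.014]
  twist: [0, 0, 0, 0]

```text
clock: 30.4
tcp_pos: [0.4825, 0.3201, 0.0772]
ee_rot: [-0.0, 1.0, -0.0, -0.0]
force: [1.3, 0.8, 2.7]
grip_width: 0.459
grip_force: 30.0
```

Emit:
servo_tool:
  gripper: [0.8, 0.8, 0.8]
  offset:
    - [0, 0, 0.004]
    - [0, 0, 0.008]
    - [0, 0, 0.008]
  twist: [0, 0, 0]

```text
clock: 30.78
tcp_pos: [0.4825, 0.3202, 0.0757]
ee_rot: [-0.0, 1.0, 0.0, 0.0]
force: [0.1, 1.0, 5.6]
grip_width: 0.459
grip_force: 30.0
```

Emit:
servo_tool:
  gripper: [0.8, 0.8, 0.8]
  offset:
    - [0, 0, 0.002]
    - [0, 0, 0.004]
    - [0, 0, 0.004]
  twist: [0, 0, 0]

```text
clock: 31.15
tcp_pos: [0.4828, 0.3203, 0.0757]
ee_rot: [-0.0, 1.0, 0.0, 0.0]
force: [-3.7, -1.9, 16.6]
grip_width: 0.454
grip_force: 30.0
```

Emit:
servo_tool:
  gripper: [0.8, 0.3, 0.3, 0.3, 0.3, 0.3, 0.3, 0.3, 0.3]
  offset:
    - [0, 0, -0.005]
    - [0, 0, -0.005]
    - [0, 0, -0.005]
    - [0, 0, -0.005]
    - [0, 0, -0.15]
    - [0, 0, -0.4]
    - [0, 0, -0.7]
    - [0, 0, -0.7]
    - [0, 0, -0.7]
  twist: [0, 0, 0, 0, 0, 0, 0, 0, 0]

```text
clock: 32.28
tcp_pos: [0.4822, 0.3201, 0.2146]
ee_rot: [-0.001, 1.0, 0.0, -0.0]
force: [-0.5, -0.6, -0.3]
grip_width: 0.701
grip_force: 0.0
```

Emit:
servo_tool:
  gripper: [0.1, 0.1, 0.1, 0.1, 0.1, 0.1]
  offset:
    - [0, 0.3, 0]
    - [0, 0.6, 0]
    - [0, 0.9, 0]
    - [0, 1, 0]
    - [0, 1, 0]
    - [0, 1, 0]
  twist: [0, 0, 0, 0, 0, 0]

```text
clock: 33.02
tcp_pos: [0.4828, 0.5182, 0.2141]
ee_rot: [0.0, 1.0, -0.001, -0.0]
force: [-0.4, -0.9, 0.4]
grip_width: 0.899
grip_force: 0.0
```

Run:
```python
from station import bot
from h import *
c=bot.capture("scene");s=c["img"][150:270,210:310]
t=bot.capture("top")["img"][235:300,200:320]
out=np.zeros((600,800,3),np.uint8)
out[:600,:500]=cv2.resize(s,(500,600));out[:162,500:800]=cv2.resize(t,(300,162));cv2.imwrite("pics/f.png",out)
print([ (blob(c,uv,10,170)[0]) for uv in ()])
```

```text
[]
```

View pics/f.png

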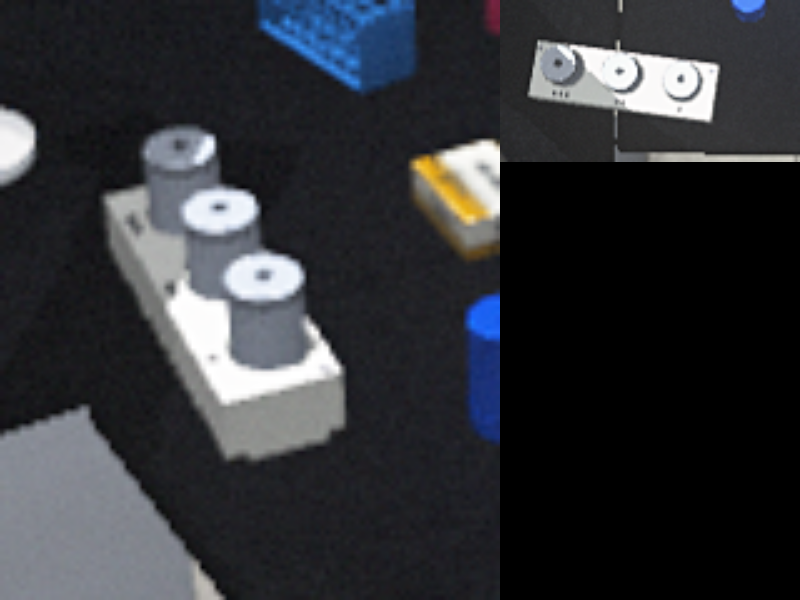

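The final view shows all three canisters upright and equally deep, with tops at crop (180,147), (220,213) and (264,277). The arm is clear, so I'm handing in.

```bash
python3 -c "
from station import bot
print(bot.finish_job())"
```

```text
the job is handed in; nothing more can be done
None
```

I handed the job in at about 33 s; no verdict came back. By weight, the lightest canister (about 1.6 N) is in the one-rib bore, the middle (about 2.5 N) in the two-rib bore and the heaviest (about 5.2 N) in the three-rib bore. All were pressed to the hard stop and released, and no bystanders were touched. The heaviest briefly saw roughly 33 N on the rack, just over the 30 N guide but under the 40 N limit.

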